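# Hold a brass blank through the guard window of a bench polisher

## Task

A bar of polishing compound has been left lying over the window in the polisher's guard plate: lift it off first and set it down, without dropping it, lying in the shallow wooden tray. Then take the wooden hand clamp out of its stand by the handle, lower its brass blank upright through the window until about three quarters of the blank is inside, without wedging it, and finish while still holding it there in the gripper, the clamp not resting on the guard plate. Leave everything else on the bench where it is.

Things in the scene. Friction and masses are not known exactly. Their poses are not given: they have to be found in the camera images.
- polisher: bench polisher, fixed: grey box 180 (x) x 170 mm (y), clear pane in front (-x), soft wheel inside, motor behind it reaching 180 mm behind the centre, 95 mm high; flat steel guard plate on top, 8 mm thick, upper face 110 mm above the bench; origin at the centre of the box's underside, z up
- window (a point): centre of the guard window at the plate's upper face, 110 mm above the bench, 35 mm towards -x from the box's centre. A slot through the plate, 8 mm wide along its x, 26 mm long along its y (the polisher's axes), 2 mm bevel around the upper rim; empty for 80 mm beneath the plate
- clamp: hand clamp upright in the stand, axes along the stand's. Below: flat brass blank 6 (x) x 24 (y) x 48 mm long, last 4 mm 3.5 x 21. Then steel ferrule 18 x 32 x 8 high, then wooden handle 22 (x) x 34 (y), 56 to 103 mm above the origin. About 90 g, same after a half turn. Origin: centre of the blank's lower end, z up; in the stand it is 12 mm above the bench (ferrule rests on the block)
- blank_tip (a point): centre of the lower end of the brass blank (the clamp's origin)
- stand: wooden block 80 mm (x) by 90 mm (y), 60 mm high, fixed, with one upright slot in the middle of its top, 11 mm (x) by 30 mm (y), 52 mm deep, that holds the blank loosely; origin at the centre of the underside
- bar: full bar of polishing compound, 32 mm (x) by 90 mm (y) by 28 mm high, about 160 g, lying flat on the guard plate across the window, at any angle up to 0.6 rad from the window's length; origin at the centre of its underside
- bar_mid (a point): middle of the compound bar, 14 mm above its origin
- tray: shallow open wooden tray 140 mm (x) by 180 mm (y) outside, fixed, walls 5 mm thick, rim 16 mm above the bench, floor 5 mm thick; origin at the centre of the underside. It and the stand stand on the two sides of the polisher, either way round
- solder_pan: bystander: round soldering board on a steel pan, 96 mm across, 28 mm high, on the bench just in front of the robot; origin at the centre of its underside
- stub: bystander: a short worn stub of the same polishing compound, 32 x 38 x 28 mm, on the bench; not the bar to be moved; origin at the centre of its underside
- pliers: bystander: pliers lying on the bench, 150 mm long, 16 mm high; origin at the pivot, on the bench
- jar: bystander: small jar, 60 mm across, 75 mm high; origin at the centre of its underside
- hammer: bystander: hammer lying on the bench near its right edge, about 280 mm long, handle towards the robot's side
- tweezers: bystander: steel tweezers lying on the bench, 130 mm long, 8 mm high
Things that resemble listed ones, but are neither listed nor needed, are in the scene too. Of the things shaped like the bar, the terracotta one is meant.

How it is judged:
By the outcome, as a careful person would: the job done as asked, in the order asked, and still so for the second after the job is handed in, while the arm keeps its last pose, push and grip.
It also fails if it takes over 59 s, if anything falls off the work surface, if the arm or the gripper's body presses on something with over 40 N, if the wrist force passes 120 N, or if a joint passes its speed limit or range.

## Robot

A 6-joint arm with a two-finger parallel gripper is mounted at the origin on the work surface. World frame = base frame: x ahead of the robot, y to its left, z up, the work surface at z = 0. Lengths are in m, angles in rad, forces in N, time in s.
With the tool pointing down it reaches from about 0.3 to 1 m from the base axis. Payload 5.1 kg.
Tool frame: the origin (TCP) lies on the mounting face of the last link; the fingertips stand 190 mm ahead of it and the grasp point (between the pads) lies 171 mm ahead of it (bot.grip_depth is the distance from the TCP to the grasp point, in m); x points along the fingers, y is the direction in which the jaws open and shut, and the axes are right-handed (so a half turn about x gives the same grasp; the last joint's range is limited). The gripper opens to 95 mm and grips with 3 to 60 N. Pads are 20 mm wide; open, the fingers measure 119 mm over their backs; the gripper's body (75 mm by 180 mm) begins 59 mm behind the grasp point.
Start: joints at [-1.24, 0.124, 1.65, -0, 1.367, -0.083], TCP at [0.261, -0.595, 0.405] pointing down, gripper open.
Joint ranges: [-2.61, 2.61], [-1.02, 2.33], [0.03, 2.71], [-1.35, 4.49], [0.32, 2.68], [-2.91, 2.91]. Speed limits (rad/s): [2.57, 2.57, 3.14, 3.14, 3.14, 3.14].

## Interface

Orientations are given as a 3x3 rotation matrix whose columns are the frame's x, y, z axes.
In Python, from station import bot, vision gives the robot as it stands.
- The arm moves only by the tool arm_command, never from a script. Its argument "plan" is a list of rows, each an object of numbers: "tx", "ty", "tz": the shift along the tool's x, y, z in mm; "ax", "ay", "az": the turn, a rotation vector about the tool's x, y, z in degrees. In form: [{"tx": .., "ty": .., "tz": .., "ax": .., "ay": .., "az": ..}, ...]. A call has 1 to 5 rows; each row shifts and turns the commanded pose from where the row before left it, along the tool's axes as they then stand; what a row does not reach is not made up. A row lasts 1/10 s, in which the tool goes at most 50 mm and 8.59 degrees, less where a joint would pass 70% of its speed; a pose out of reach is approached as far as the arm can. A call is refused whole if a number of a shift passes 50 or a number of a turn 8.59, either way. A call with a gripper value outside its range is refused whole. "claw" is the gripper command: -1 is fully open, 1 is shut, values between are in proportion, set as the call begins (left out, the last holds). The fingers move at their own pace and stop on an object; "squeeze" is the grip in N (left out, the last holds). Time passes only in rows, so rows that do not move let the fingers close. It gives the time, the measured TCP pose, the force and the opening at its end, in the units of the state.
- bot.state(): the state, without advancing time (a new reading comes with each control period).
- vision.snapshot(name): name is "scene" or "top"; returns the picture (400x640x3 uint8, red, green, blue); there is no depth.
- vision.camera_params(name): a dict with "K" (3x3 intrinsics, pixels), "k1" (the pictures are not rectified: a ray, as slopes to the right and down, at radius r is drawn at 1 + k1 r^2 times it, then the intrinsics apply), "R" (3x3) and "t" (3): a world point X has camera coordinates R X + t. Camera axes: x right, y down, z forward; pixel columns grow to the right and rows downward; lengths in m; the calibration is good to about 2 mm. A picture is of the moment at which its call begins. camera_params takes no time and is no camera call.
- bot.finish_job(): hands the job in, once; it reports no verdict.
Trained networks look in the newest picture that a camera, given by its name, has taken for a name from the list of things; names that differ only in an ending like _2 or _b are one class to them, and where a whole thing is asked for, a point or a joint stands for the part that bears it (a point fixed in the world has none). Each returns a list of dicts, best first, with "p" (0 to 1); they miss things now and then, are a little off and sometimes report something else, mostly with a low value. They report only what shows in the picture. A call takes as long as a camera call. They do not tell look-alikes from the thing itself.
- vision.outline_of(thing, camera): "mask" (400x640 bool, what is visible of it) and "centre" ([row, column] in pixels, amid what is visible of it).
- vision.mark_of(thing, camera): "centre" ([row, column] in pixels: a listed point, or the origin of a listed thing).
The state is a dict: "time": time; "q": joint angles; "qvel": joint speeds; "joint_torque": joint torques, N m; "position": TCP position; "ee_rot": TCP orientation; "wrist_force": force on the tool from outside, world axes, zero at the start; "torque": the same for the moment, N m; "gripper_width": opening from 0.0 (shut) to 1.0 (fully open).
Only numpy, scipy, OpenCV 4.12 (cv2) and the standard library are available. Lean on these libraries where they do the work, as an engineer would, in place of code of your own. Each camera call takes 0.05 s, during which the arm holds its last target. There are 200 camera calls.

## Working session

There is one attempt and no reset: what is moved stays moved. The work goes in short steps, Python scripts to look and compute and a tool call to move; the robot and the scene stay as the last step left them, time stands still between calls to the robot, and variables do not carry over. Pictures are saved under pics/ and viewed, about 8 in all and at most 12, crops included, and the job is handed in when it is done.

Besides the shell and the picture viewer there is one more tool, called after "Call:" as a command line: name --argument value ..., lists and objects as JSON in quotes. arm_command: Moves the arm, as the interface text tells. Its arguments: {"type":"object","properties":{"plan":{"type":"array","items":{"type":"object","properties":{"tx":{"type":"number"},"ty":{"type":"number"},"tz":{"type":"number"},"ax":{"type":"number"},"ay":{"type":"number"},"az":{"type":"number"}}}},"claw":{"type":"number"},"squeeze":{"type":"number"}},"required":["plan"]}

```bash
mkdir -p pics; ls; python3 - <<'E'
from station import bot, vision
import cv2, numpy as np
ims=[]
for n in ["scene","top"]:
    im=vision.snapshot(n); cv2.imwrite(f"pics/{n}0.png",im[:,:,::-1])
    P=vision.camera_params(n); print(n,np.round(P["K"],1).tolist(),P["k1"],np.round(P["R"],3).tolist(),np.round(P["t"],3))
    for t in ["polisher","window","clamp","stand","bar","bar_mid","tray","stub"]:
        print(t,[(np.round(d["centre"],1).tolist(),round(d["p"],2)) for d in vision.mark_of(t,n)][:3])
s=bot.state();print({k:np.round(v,3).tolist() for k,v in s.items()})
E
```

```text
pics
scene [[380.1, 0.0, 318.0], [0.0, 380.1, 194.2], [0.0, 0.0, 1.0]] -0.01719049930284895 [[0.42, 0.907, -0.01], [0.724, -0.341, -0.6], [-0.548, 0.245, -0.8]] [-0.135 -0.361  1.388]
polisher [([225.6, 372.4], 0.74)]
window [([191.3, 369.9], 0.91), ([195.9, 372.3], 0.22)]
clamp [([146.2, 438.9], 0.78)]
stand [([145.3, 434.5], 0.59)]
bar [([193.5, 375.2], 0.81), ([250.2, 304.5], 0.8), ([204.6, 431.9], 0.78)]
bar_mid [([203.6, 438.1], 0.91), ([191.3, 373.8], 0.89), ([243.6, 301.6], 0.87)]
tray [([224.2, 236.8], 0.57)]
stub [([185.4, 283.9], 0.65)]
top [[455.3, 0.0, 320.8], [0.0, 455.3, 194.3], [0.0, 0.0, 1.0]] -0.06531347632438826 [[-0.003, -1.0, 0.013], [-0.988, 0.001, -0.153], [0.153, -0.014, -0.988]] [-0.105  0.56   1.197]
polisher [([170.2, 277.5], 0.59)]
window [([173.7, 270.0], 0.65)]
clamp [([226.6, 158.8], 0.47)]
stand [([226.9, 158.1], 0.81), ([147.8, 176.7], 0.25)]
bar [([211.4, 213.5], 0.88), ([176.2, 342.1], 0.77), ([175.6, 269.2], 0.69)]
bar_mid [([165.7, 205.7], 0.95), ([176.1, 270.5], 0.9), ([211.5, 213.8], 0.86)]
tray [([229.1, 398.8], 0.91)]
stub [([252.0, 334.4], 0.68), ([170.5, 273.9], 0.54)]
{'time': 0.9, 'q': [-1.24, 0.124, 1.65, -0.0, 1.367, -0.083], 'qvel': [-0.0, 0.0, -0.001, -0.001, 0.002, 0.001], 'joint_torque': [-0.001, -41.758, -36.023, 0.078, 0.043, 0.0], 'position': [0.261, -0.595, 0.405], 'ee_rot': [[-0.0, 0.402, -0.916], [-0.0, -0.916, -0.402], [-1.0, -0.0, 0.0]], 'wrist_force': [0.005, -0.114, 0.42], 'torque': [-0.004, -0.001, 0.012], 'gripper_width': 1.001}
```

View pics/top0.png

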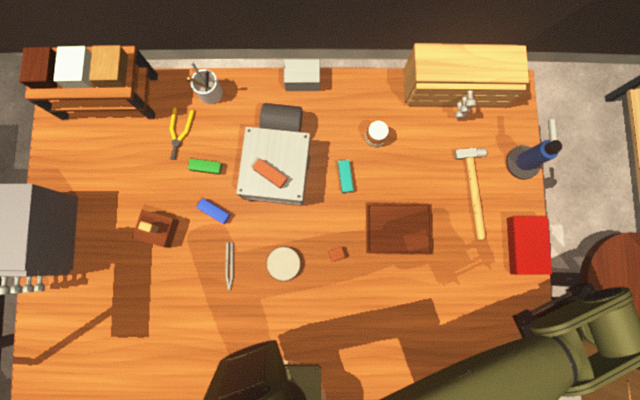

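View pics/scene0.png

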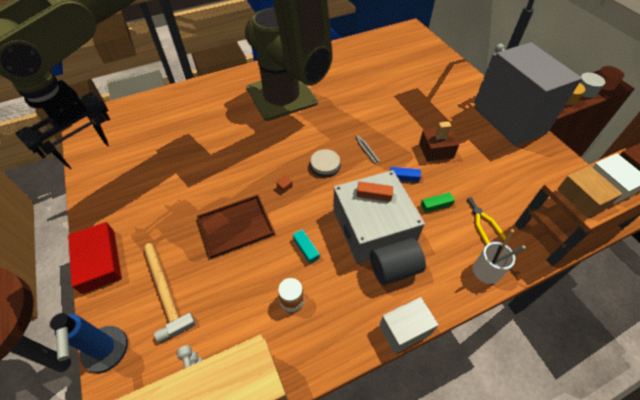

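```bash
cat > h.py <<'E'
import numpy as np, cv2
from scipy.optimize import minimize
from station import bot, vision
CP={n:vision.camera_params(n) for n in ("scene","top")}
def proj(X,n):
    P=CP[n]; c=np.atleast_2d(X)@np.array(P["R"]).T+np.array(P["t"]); s=c[:,:2]/c[:,2:]
    s=s*(1+P["k1"]*(s**2).sum(1,keepdims=True)); K=np.array(P["K"])
    return s@K[:2,:2].T+K[:2,2]     # col,row
def box(x0,x1,y0,y1,z0,z1): return np.array([[x,y,z] for x in(x0,x1) for y in(y0,y1) for z in(z0,z1)])
def cyl(r,z0,z1): 
    a=np.linspace(0,2*np.pi,24); return np.array([[r*np.cos(t),r*np.sin(t),z] for t in a for z in(z0,z1)])
def place(X,p,z=0):
    c,s=np.cos(p[2]),np.sin(p[2]); return X@np.array([[c,s,0],[-s,c,0],[0,0,1]])+[p[0],p[1],z]
S=4
def sil(hulls,n):
    m=np.zeros((400*S,640*S),np.uint8)
    for h in hulls:
        q=(proj(h,n)+.5)*S-.5
        cv2.fillConvexPoly(m,cv2.convexHull(np.round(q*16).astype(np.int32)),1,shift=4)
    return m
def fit(hulls,masks,p0,z=0,step=(.012,.012,.12)):
    M={n:cv2.resize(m.astype(np.float32),None,fx=S,fy=S,interpolation=cv2.INTER_LINEAR)>.5 for n,m in masks.items()}
    f=lambda p:sum(np.mean(sil([place(h,p,z) for h in hulls],n)!=M[n])/np.mean(M[n]) for n in M)
    sx=np.array([p0]+[np.array(p0)+np.eye(3)[i]*step[i] for i in range(3)])
    r=minimize(f,p0,method="Nelder-Mead",options=dict(initial_simplex=sx,xatol=1e-4,fatol=1e-5,maxiter=150))
    return r.x,r.fun
def ground(cr,n,z):
    f=lambda xy:((proj([xy[0],xy[1],z],n)[0]-cr)**2).sum()
    return minimize(f,[.5,0],method="Nelder-Mead",options=dict(xatol=1e-5,fatol=1e-6)).x
def mask(thing,n,near):
    vision.snapshot(n)
    d=[o for o in vision.outline_of(thing,n)]
    o=min(d,key=lambda o:np.hypot(*(np.array(o["centre"])-near)))
    return np.array(o["mask"]),o["centre"]
BOX={"polisher":[box(-.09,.09,-.085,.085,0,.11),box(.08,.18,-.045,.045,.0,.095)],
 "stand":[box(-.04,.04,-.045,.045,0,.06)],"clamp":[box(-.009,.009,-.016,.016,.06,.068),box(-.011,.011,-.017,.017,.068,.115)],
 "bar":[box(-.016,.016,-.045,.045,0,.028)],"tray":[box(-.07,.07,-.09,.09,0,.016)]}
E
cat > m.py <<'E'
from h import *
near={"polisher":((165,275),(225,380)),"stand":((230,153),(145,438)),"clamp":((226,146),(130,441)),"bar":((172,270),(191,374)),"tray":((229,399),(225,236)),"stub":((253,336),(185,284))}
M={}
for t,(a,b) in near.items():
    M[t]={}
    for n,c in (("top",a),("scene",b)):
        M[t][n],ce=mask(t,n,c); print(t,n,np.round(ce,1),M[t][n].sum())
np.savez("masks.npz",**{t+"_"+n:m for t,d in M.items() for n,m in d.items()})
U=lambda *t:{n:np.any([M[k][n] for k in t],0) for n in("top","scene")}
def go(lbl,h,m,z,c,yaws=(0,)):
    p0=ground(np.array(c[::-1]),"top",z)
    for cams in (("top","scene"),("top",),("scene",)):
        r=min((fit(h,{n:m[n] for n in cams},[*p0,y],z if lbl=="bar" else 0) for y in yaws),key=lambda r:r[1]); print(lbl,cams,np.round(r[0],4),round(r[1],3))
go("polisher",BOX["polisher"],U("polisher","bar"),.1,(165,275))
go("stand",BOX["stand"]+BOX["clamp"],U("stand","clamp"),.06,(228,155),(-.5,0,.5))
go("tray",BOX["tray"],U("tray"),.01,(229,399))
go("bar",BOX["bar"],U("bar"),.11,(172,270),(0,.5,-.5))
go("stub",[box(-.016,.016,-.019,.019,0,.028)],U("stub"),0,(253,336))
E
python3 m.py
```

```text
polisher top [156.9 278.1] 5488
polisher scene [227.2 385.2] 6743
stand top [228.9 157.1] 1000
stand scene [145.  436.6] 975
clamp top [224.6 146.4] 179
clamp scene [129.4 440.7] 215
bar top [172.6 269.4] 489
bar scene [190.6 372.5] 560
tray top [230.1 398. ] 3304
tray scene [223.7 234. ] 3039
stub top [250.3 333. ] 166
stub scene [181.8 283.6] 183
polisher ('top', 'scene') [ 0.6323  0.02   -0.1142] 0.125
polisher ('top',) [ 0.6319  0.0196 -0.113 ] 0.064
polisher ('scene',) [ 0.6324  0.0208 -0.1112] 0.059
stand ('top', 'scene') [0.2913 0.0788 1.0931] 3.797
stand ('top',) [ 0.421  -0.104   1.8874] 1.905
stand ('scene',) [-0.6548  0.9698 -2.0733] 1.0
tray ('top', 'scene') [ 0.47   -0.3213 -0.0077] 0.075
tray ('top',) [ 0.4692 -0.3222 -0.0165] 0.02
tray ('scene',) [ 0.4717 -0.3195 -0.0102] 0.024
bar ('top', 'scene') [ 0.6027  0.0271 -0.6012] 0.182
bar ('top',) [ 0.6022  0.0266 -0.5928] 0.066
bar ('scene',) [ 0.6032  0.0273 -0.6432] 0.106
stub ('top', 'scene') [ 0.3997 -0.147   0.2305] 0.363
stub ('top',) [ 0.3997 -0.1482  0.327 ] 0.096
stub ('scene',) [ 0.4005 -0.1448  0.2043] 0.175
```

```bash
python3 - <<'E'
from h import *
Z=np.load("masks.npz"); p0=ground(np.array([155,228]),"top",.06); print(p0)
for n in("top","scene"): print([ (np.argwhere(Z[t+"_"+n]).min(0),np.argwhere(Z[t+"_"+n]).max(0)) for t in("stand","clamp")])
m={n:Z["stand_"+n]|Z["clamp_"+n] for n in("top","scene")}
p0=[.44,.29]
for cams in (("top","scene"),("top",),("scene",)):
    for y in(-.3,0.3): print(cams,*[np.round(v,4) for v in fit(BOX["stand"]+BOX["clamp"],{n:m[n] for n in cams},[*p0,y])])
E
```

```text
[0.475    0.024875]
[(array([211, 133]), array([246, 178])), (array([220, 138]), array([232, 158]))]
[(array([128, 419]), array([161, 458])), (array([122, 435]), array([139, 450]))]
('top', 'scene') [ 0.4678  0.347  -1.7541] 0.3202
('top', 'scene') [ 0.4679  0.3467 -0.2965] 0.1333
('top',) [ 0.4668  0.3461 -0.2892] 0.0648
('top',) [ 0.4667  0.3462 -0.2876] 0.0644
('scene',) [ 0.4697  0.3465 -0.2858] 0.0542
('scene',) [ 0.4694  0.3467 -0.289 ] 0.0538
```

```bash
cat >> h.py <<'E'
from scipy.spatial.transform import Rotation as Ro
def rot(yj):  # tool x down, tool y at world angle yj
    x=np.array([0,0,-1.]); y=np.array([np.cos(yj),np.sin(yj),0]); return np.column_stack([x,y,np.cross(x,y)])
def rows(p,yj,step=48.,turn=8.5):
    "rows from the present pose to TCP p, jaw angle yj (mod pi, nearest)"
    s=bot.state(); P=np.array(s["position"]); R=np.array(s["ee_rot"])
    c=[(np.linalg.norm(Ro.from_matrix(R.T@rot(yj+k*np.pi)).as_rotvec()),k) for k in(-1,0,1)]
    rv=Ro.from_matrix(R.T@rot(yj+min(c)[1]*np.pi)).as_rotvec(degrees=True); d=np.array(p)-P
    k=max(1,int(np.ceil(max(np.linalg.norm(d)*1000/step,np.linalg.norm(rv)/turn))))
    print("t",round(s["time"],2),"P",P.round(4),"w",round(s["gripper_width"],3),"F",np.round(s["wrist_force"],1),"dist mm",(d*1000).round(1),"rv",rv.round(2),"rows",k)
    for i in range(k):
        print(i,dict(zip("tx ty tz ax ay az".split(),[round(float(v),1) for v in [*(R.T@d*1000/k),*(rv/k)]]))); R=R@Ro.from_rotvec(rv/k,degrees=True).as_matrix()
E
python3 -c "
from h import *
rows([.6027,.0271,.39],-.6)"
```

```text
t 2.1 P [ 0.2613 -0.5951  0.4047] w 1.002 F [ 0.4  0.7 -0.2] dist mm [341.4 622.2 -14.7] rv [-3.191e+01 -0.000e+00  1.000e-02] rows 15
0 {'tx': 1.0, 'ty': -28.8, 'tz': -37.5, 'ax': -2.1, 'ay': -0.0, 'az': 0.0}
1 {'tx': 1.0, 'ty': -27.4, 'tz': -38.6, 'ax': -2.1, 'ay': -0.0, 'az': 0.0}
2 {'tx': 1.0, 'ty': -26.0, 'tz': -39.6, 'ax': -2.1, 'ay': -0.0, 'az': 0.0}
3 {'tx': 1.0, 'ty': -24.5, 'tz': -40.5, 'ax': -2.1, 'ay': -0.0, 'az': 0.0}
4 {'tx': 1.0, 'ty': -23.0, 'tz': -41.4, 'ax': -2.1, 'ay': -0.0, 'az': 0.0}
5 {'tx': 1.0, 'ty': -21.4, 'tz': -42.2, 'ax': -2.1, 'ay': -0.0, 'az': 0.0}
6 {'tx': 1.0, 'ty': -19.8, 'tz': -43.0, 'ax': -2.1, 'ay': -0.0, 'az': 0.0}
7 {'tx': 1.0, 'ty': -18.2, 'tz': -43.7, 'ax': -2.1, 'ay': -0.0, 'az': 0.0}
8 {'tx': 1.0, 'ty': -16.6, 'tz': -44.3, 'ax': -2.1, 'ay': -0.0, 'az': 0.0}
9 {'tx': 1.0, 'ty': -14.9, 'tz': -44.9, 'ax': -2.1, 'ay': -0.0, 'az': 0.0}
10 {'tx': 1.0, 'ty': -13.3, 'tz': -45.4, 'ax': -2.1, 'ay': -0.0, 'az': 0.0}
11 {'tx': 1.0, 'ty': -11.6, 'tz': -45.9, 'ax': -2.1, 'ay': -0.0, 'az': 0.0}
12 {'tx': 1.0, 'ty': -9.8, 'tz': -46.3, 'ax': -2.1, 'ay': -0.0, 'az': 0.0}
13 {'tx': 1.0, 'ty': -8.1, 'tz': -46.6, 'ax': -2.1, 'ay': -0.0, 'az': 0.0}
14 {'tx': 1.0, 'ty': -6.4, 'tz': -46.9, 'ax': -2.1, 'ay': -0.0, 'az': 0.0}
```

Call:
arm_command --plan '[{"tx": 1,"ty": -29,"tz": -37,"ax": -2},{"tx": 1,"ty": -27,"tz": -39,"ax": -2},{"tx": 1,"ty": -26,"tz": -40,"ax": -2},{"tx": 1,"ty": -25,"tz": -40,"ax": -2},{"tx": 1,"ty": -23,"tz": -41,"ax": -2}]' --claw -0.2

```text
$.plan[0]: bad value
```

Call:
arm_command --plan '[{"tx": 1,"ty": -21,"tz": -42,"ax": -2},{"tx": 1,"ty": -20,"tz": -43,"ax": -2},{"tx": 1,"ty": -18,"tz": -44,"ax": -2},{"tx": 1,"ty": -17,"tz": -44,"ax": -2},{"tx": 1,"ty": -15,"tz": -45,"ax": -2}]'

```text
$.plan[0]: bad value
```

Call:
arm_command --plan '[{"tx": 1,"ty": -13,"tz": -45,"ax": -2},{"tx": 1,"ty": -12,"tz": -46,"ax": -2},{"tx": 1,"ty": -10,"tz": -46,"ax": -2},{"tx": 1,"ty": -8,"tz": -47,"ax": -2},{"tx": 1,"ty": -6,"tz": -47,"ax": -2}]'

```text
$.plan[0]: bad value
```

```bash
python3 -c "
from h import *
rows([.6027,.0271,.34],-.6)"
```

```text
t 2.1 P [ 0.2613 -0.5951  0.4047] w 1.002 F [ 0.4  0.7 -0.2] dist mm [341.4 622.2 -64.7] rv [-3.191e+01 -0.000e+00  1.000e-02] rows 15
0 {'tx': 4.3, 'ty': -28.8, 'tz': -37.5, 'ax': -2.1, 'ay': -0.0, 'az': 0.0}
1 {'tx': 4.3, 'ty': -27.4, 'tz': -38.6, 'ax': -2.1, 'ay': -0.0, 'az': 0.0}
2 {'tx': 4.3, 'ty': -26.0, 'tz': -39.6, 'ax': -2.1, 'ay': -0.0, 'az': 0.0}
3 {'tx': 4.3, 'ty': -24.5, 'tz': -40.5, 'ax': -2.1, 'ay': -0.0, 'az': 0.0}
4 {'tx': 4.3, 'ty': -23.0, 'tz': -41.4, 'ax': -2.1, 'ay': -0.0, 'az': 0.0}
5 {'tx': 4.3, 'ty': -21.4, 'tz': -42.2, 'ax': -2.1, 'ay': -0.0, 'az': 0.0}
6 {'tx': 4.3, 'ty': -19.8, 'tz': -43.0, 'ax': -2.1, 'ay': -0.0, 'az': 0.0}
7 {'tx': 4.3, 'ty': -18.2, 'tz': -43.7, 'ax': -2.1, 'ay': -0.0, 'az': 0.0}
8 {'tx': 4.3, 'ty': -16.6, 'tz': -44.3, 'ax': -2.1, 'ay': -0.0, 'az': 0.0}
9 {'tx': 4.3, 'ty': -14.9, 'tz': -44.9, 'ax': -2.1, 'ay': -0.0, 'az': 0.0}
10 {'tx': 4.3, 'ty': -13.3, 'tz': -45.4, 'ax': -2.1, 'ay': -0.0, 'az': 0.0}
11 {'tx': 4.3, 'ty': -11.6, 'tz': -45.9, 'ax': -2.1, 'ay': -0.0, 'az': 0.0}
12 {'tx': 4.3, 'ty': -9.8, 'tz': -46.3, 'ax': -2.1, 'ay': -0.0, 'az': 0.0}
13 {'tx': 4.3, 'ty': -8.1, 'tz': -46.6, 'ax': -2.1, 'ay': -0.0, 'az': 0.0}
14 {'tx': 4.3, 'ty': -6.4, 'tz': -46.9, 'ax': -2.1, 'ay': -0.0, 'az': 0.0}
```

Call:
arm_command --plan '[{"tx": 1,"ty": -29,"tz": -37,"ax": -2,"ay": 0,"az": 0},{"tx": 1,"ty": -27,"tz": -39,"ax": -2,"ay": 0,"az": 0},{"tx": 1,"ty": -26,"tz": -40,"ax": -2,"ay": 0,"az": 0},{"tx": 1,"ty": -25,"tz": -40,"ax": -2,"ay": 0,"az": 0},{"tx": 1,"ty": -23,"tz": -41,"ax": -2,"ay": 0,"az": 0}]' --claw -0.2

```text
time: 2.6
position: [0.3759, -0.3865, 0.3999]
ee_rot: [[0.0, 0.556, -0.831], [-0.0, -0.831, -0.556], [-1.0, 0.001, -0.0]]
wrist_force: [0.9, -0.5, -0.0]
gripper_width: 0.639
```

Call:
arm_command --plan '[{"tx": 1,"ty": -21,"tz": -42,"ax": -2,"ay": 0,"az": 0},{"tx": 1,"ty": -20,"tz": -43,"ax": -2,"ay": 0,"az": 0},{"tx": 1,"ty": -18,"tz": -44,"ax": -2,"ay": 0,"az": 0},{"tx": 1,"ty": -17,"tz": -44,"ax": -2,"ay": 0,"az": 0},{"tx": 1,"ty": -15,"tz": -45,"ax": -2,"ay": 0,"az": 0}]'

```text
time: 3.1
position: [0.4929, -0.1807, 0.3951]
ee_rot: [[0.001, 0.692, -0.722], [-0.0, -0.722, -0.692], [-1.0, 0.001, -0.0]]
wrist_force: [0.9, -0.5, -0.8]
gripper_width: 0.604
```

Call:
arm_command --plan '[{"tx": 1,"ty": -13,"tz": -45,"ax": -2,"ay": 0,"az": 0},{"tx": 1,"ty": -12,"tz": -46,"ax": -2,"ay": 0,"az": 0},{"tx": 1,"ty": -10,"tz": -46,"ax": -2,"ay": 0,"az": 0},{"tx": 1,"ty": -8,"tz": -47,"ax": -2,"ay": 0,"az": 0},{"tx": 1,"ty": -6,"tz": -47,"ax": -2,"ay": 0,"az": 0}]'

```text
time: 3.6
position: [0.6124, 0.0236, 0.39]
ee_rot: [[0.001, 0.807, -0.59], [-0.0, -0.59, -0.807], [-1.0, 0.001, -0.0]]
wrist_force: [0.0, -0.1, -0.0]
gripper_width: 0.598
```

```bash
python3 -c "
from h import *
rows([.6027,.0271,.34],-.6)"
```

```text
t 3.6 P [0.6124 0.0236 0.39  ] w 0.598 F [ 0.  -0.1 -0. ] dist mm [ -9.7   3.5 -50. ] rv [-1.81 -0.01 -0.03] rows 2
0 {'tx': 25.0, 'ty': -5.0, 'tz': 1.4, 'ax': -0.9, 'ay': -0.0, 'az': -0.0}
1 {'tx': 25.0, 'ty': -5.0, 'tz': 1.4, 'ax': -0.9, 'ay': -0.0, 'az': -0.0}
```

Call:
arm_command --plan '[{"tx": 20,"ty": -10,"tz": 3,"ax": -1.8,"ay": 0,"az": 0},{"tx": 30,"ty": 0,"tz": 0,"ax": 0,"ay": 0,"az": 0},{"tx": 20,"ty": 0,"tz": 0,"ax": 0,"ay": 0,"az": 0},{"tx": 16,"ty": 0,"tz": 0,"ax": 0,"ay": 0,"az": 0},{"tx": 0,"ty": 0,"tz": 0,"ax": 0,"ay": 0,"az": 0}]'

```text
time: 4.1
position: [0.6017, 0.0251, 0.3022]
ee_rot: [[-0.002, 0.824, -0.566], [0.0, -0.566, -0.824], [-1.0, -0.002, 0.001]]
wrist_force: [-0.6, -1.2, 0.5]
gripper_width: 0.596
```

```bash
python3 -c "
from h import *
rows([.6027,.0271,.304],-.6)
cv2.imwrite('pics/s1.png',cv2.resize(vision.snapshot('scene')[130:270,290:490,::-1],None,fx=4,fy=4))"
```

```text
t 4.1 P [0.6017 0.0251 0.3022] w 0.596 F [-0.6 -1.2  0.5] dist mm [1.  2.  1.8] rv [-0.12  0.05  0.09] rows 1
0 {'tx': -1.8, 'ty': -0.3, 'tz': -2.2, 'ax': -0.1, 'ay': 0.1, 'az': 0.1}
```

View pics/s1.png

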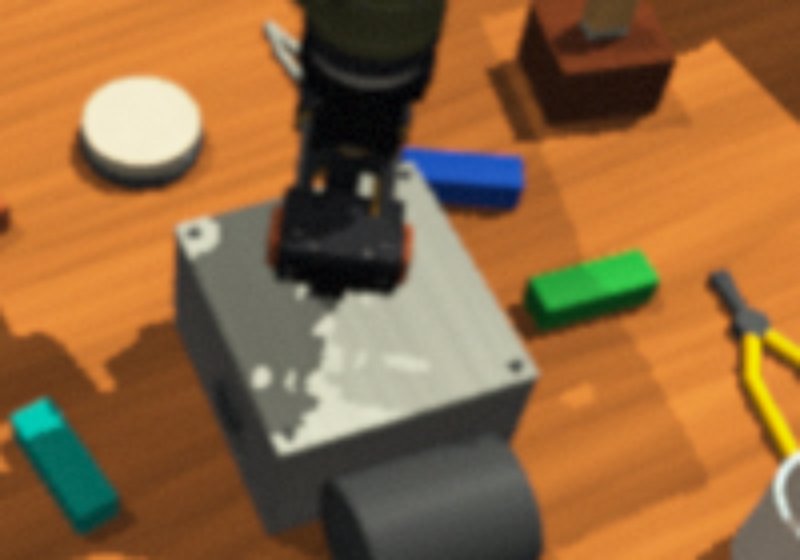

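The crop shows the fingers straddling the terracotta bar at about (340,240), with its ends showing evenly on both sides. I'll close on it and lift.

Call:
arm_command --plan '[{"tx": -1,"ty": 0,"tz": -2,"ax": 0,"ay": 0,"az": 0},{"tx": 0,"ty": 0,"tz": 0,"ax": 0,"ay": 0,"az": 0},{"tx": 0,"ty": 0,"tz": 0,"ax": 0,"ay": 0,"az": 0},{"tx": 0,"ty": 0,"tz": 0,"ax": 0,"ay": 0,"az": 0},{"tx": 0,"ty": 0,"tz": 0,"ax": 0,"ay": 0,"az": 0}]' --claw 1 --squeeze 30

```text
time: 4.65
position: [0.603, 0.0268, 0.3053]
ee_rot: [[0.0, 0.824, -0.566], [0.0, -0.566, -0.824], [-1.0, 0.0, -0.0]]
wrist_force: [-1.7, 0.6, 1.3]
gripper_width: 0.331
```

Call:
arm_command --plan '[{"tx": 0,"ty": 0,"tz": 0,"ax": 0,"ay": 0,"az": 0},{"tx": -10,"ty": 0,"tz": 0,"ax": 0,"ay": 0,"az": 0},{"tx": -20,"ty": 0,"tz": 0,"ax": 0,"ay": 0,"az": 0},{"tx": -30,"ty": 0,"tz": 0,"ax": 0,"ay": 0,"az": 0},{"tx": -20,"ty": 0,"tz": 0,"ax": 0,"ay": 0,"az": 0}]'

```text
time: 5.15
position: [0.6031, 0.0267, 0.3866]
ee_rot: [[0.001, 0.824, -0.566], [-0.0, -0.566, -0.824], [-1.0, 0.001, -0.001]]
wrist_force: [0.4, 1.4, -1.3]
gripper_width: 0.336
```

```bash
python3 -c "
from h import *
rows([.47,-.321,.34],-.01)
im=vision.snapshot('scene')
cv2.imwrite('pics/s2.png',cv2.resize(im[100:270,290:490,::-1],None,fx=3,fy=3))"
```

```text
t 5.15 P [0.6031 0.0267 0.3866] w 0.336 F [ 0.4  1.4 -1.3] dist mm [-133.1 -347.7  -46.6] rv [-3.392e+01 -1.000e-02 -9.000e-02] rows 8
0 {'tx': 5.8, 'ty': 10.9, 'tz': 45.2, 'ax': -4.2, 'ay': -0.0, 'az': -0.0}
1 {'tx': 5.8, 'ty': 7.5, 'tz': 45.9, 'ax': -4.2, 'ay': -0.0, 'az': -0.0}
2 {'tx': 5.8, 'ty': 4.1, 'tz': 46.4, 'ax': -4.2, 'ay': -0.0, 'az': -0.0}
3 {'tx': 5.8, 'ty': 0.7, 'tz': 46.5, 'ax': -4.2, 'ay': -0.0, 'az': -0.0}
4 {'tx': 5.8, 'ty': -2.8, 'tz': 46.5, 'ax': -4.2, 'ay': -0.0, 'az': -0.0}
5 {'tx': 5.8, 'ty': -6.2, 'tz': 46.1, 'ax': -4.2, 'ay': -0.0, 'az': -0.0}
6 {'tx': 5.8, 'ty': -9.6, 'tz': 45.5, 'ax': -4.2, 'ay': -0.0, 'az': -0.0}
7 {'tx': 5.8, 'ty': -12.9, 'tz': 44.7, 'ax': -4.2, 'ay': -0.0, 'az': -0.0}
```

View pics/s2.png

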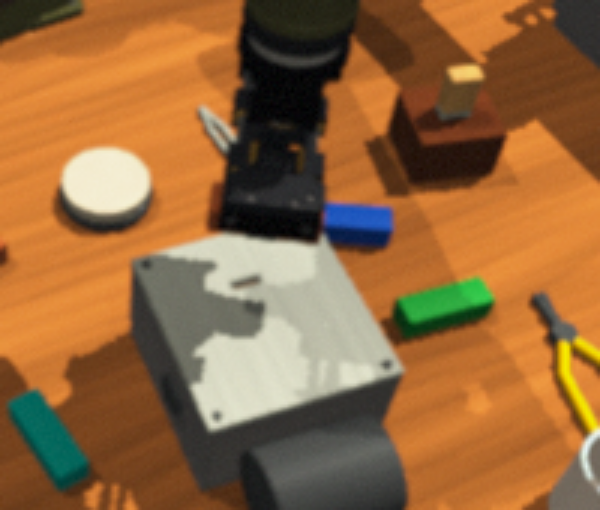

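The bar is held and lifted (window slot now visible at crop (246,281), i.e. full column 372, row 194). Next I carry it over the tray.

Call:
arm_command --plan '[{"tx": 6,"ty": 11,"tz": 45,"ax": -4.2,"ay": 0,"az": 0},{"tx": 6,"ty": 8,"tz": 46,"ax": -4.2,"ay": 0,"az": 0},{"tx": 6,"ty": 4,"tz": 46,"ax": -4.2,"ay": 0,"az": 0},{"tx": 6,"ty": 1,"tz": 46,"ax": -4.2,"ay": 0,"az": 0},{"tx": 6,"ty": -3,"tz": 46,"ax": -4.2,"ay": 0,"az": 0}]'

```text
time: 5.7
position: [0.5194, -0.1907, 0.3537]
ee_rot: [[-0.001, 0.973, -0.23], [0.0, -0.23, -0.973], [-1.0, -0.001, 0.0]]
wrist_force: [-0.2, -0.8, -1.7]
gripper_width: 0.336
```

Call:
arm_command --plan '[{"tx": 6,"ty": -6,"tz": 46,"ax": -4.2,"ay": 0,"az": 0},{"tx": 6,"ty": -10,"tz": 46,"ax": -4.2,"ay": 0,"az": 0},{"tx": 6,"ty": -13,"tz": 45,"ax": -4.2,"ay": 0,"az": 0},{"tx": 0,"ty": 0,"tz": 0,"ax": 0,"ay": 0,"az": 0}]'

```text
time: 6.1
position: [0.4674, -0.324, 0.335]
ee_rot: [[-0.003, 1.0, -0.021], [-0.0, -0.021, -1.0], [-1.0, -0.003, 0.0]]
wrist_force: [0.9, -0.3, -2.4]
gripper_width: 0.331
```

```bash
python3 -c "
from h import *
rows([.47,-.321,.205],-.01)"
```

```text
t 6.1 P [ 0.4674 -0.324   0.335 ] w 0.331 F [ 0.9 -0.3 -2.4] dist mm [   2.6    3.  -130. ] rv [-0.61  0.02  0.15] rows 3
0 {'tx': 43.3, 'ty': 1.0, 'tz': -1.0, 'ax': -0.2, 'ay': 0.0, 'az': 0.1}
1 {'tx': 43.3, 'ty': 0.9, 'tz': -1.0, 'ax': -0.2, 'ay': 0.0, 'az': 0.1}
2 {'tx': 43.3, 'ty': 0.9, 'tz': -1.0, 'ax': -0.2, 'ay': 0.0, 'az': 0.1}
```

Call:
arm_command --plan '[{"tx": 45,"ty": 2,"tz": -2,"ax": 0,"ay": 0,"az": 0},{"tx": 45,"ty": 0,"tz": 0,"ax": 0,"ay": 0,"az": 0},{"tx": 30,"ty": 0,"tz": 0,"ax": 0,"ay": 0,"az": 0},{"tx": 10,"ty": 0,"tz": 0,"ax": 0,"ay": 0,"az": 0},{"tx": 0,"ty": 0,"tz": 0,"ax": 0,"ay": 0,"az": 0}]'

```text
time: 6.6
position: [0.4714, -0.3173, 0.2049]
ee_rot: [[-0.003, 1.0, -0.015], [0.003, -0.015, -1.0], [-1.0, -0.003, -0.003]]
wrist_force: [0.8, -0.1, -0.6]
gripper_width: 0.336
```

Call:
arm_command --plan '[{"tx": 1,"ty": 0,"tz": 0,"ax": 0,"ay": 0,"az": 0},{"tx": 1,"ty": 0,"tz": 0,"ax": 0,"ay": 0,"az": 0},{"tx": 0,"ty": 0,"tz": 0,"ax": 0,"ay": 0,"az": 0}]'

```text
time: 6.9
position: [0.4725, -0.3186, 0.2067]
ee_rot: [[0.003, 1.0, -0.015], [-0.002, -0.015, -1.0], [-1.0, 0.003, 0.002]]
wrist_force: [0.0, -0.2, -1.7]
gripper_width: 0.34
```

Call:
arm_command --plan '[{"tx": 1,"ty": 0,"tz": 0,"ax": 0,"ay": 0,"az": 0},{"tx": 0,"ty": 0,"tz": 0,"ax": 0,"ay": 0,"az": 0}]'

```text
time: 7.1
position: [0.4719, -0.3183, 0.2043]
ee_rot: [[0.001, 1.0, -0.016], [-0.001, -0.016, -1.0], [-1.0, 0.001, 0.001]]
wrist_force: [-0.3, 0.8, -2.2]
gripper_width: 0.338
```

Call:
arm_command --plan '[{"tx": 1,"ty": 0,"tz": 0,"ax": 0,"ay": 0,"az": 0},{"tx": 0,"ty": 0,"tz": 0,"ax": 0,"ay": 0,"az": 0}]'

```text
time: 7.3
position: [0.4717, -0.3182, 0.2026]
ee_rot: [[-0.0, 1.0, -0.016], [0.0, -0.016, -1.0], [-1.0, -0.0, -0.0]]
wrist_force: [-0.3, -0.2, -2.2]
gripper_width: 0.336
```

Call:
arm_command --plan '[{"tx": 1,"ty": 0,"tz": 0,"ax": 0,"ay": 0,"az": 0},{"tx": 0,"ty": 0,"tz": 0,"ax": 0,"ay": 0,"az": 0}]'

```text
time: 7.5
position: [0.4717, -0.3182, 0.2015]
ee_rot: [[-0.0, 1.0, -0.016], [0.0, -0.016, -1.0], [-1.0, -0.0, -0.0]]
wrist_force: [-0.0, -0.4, -1.4]
gripper_width: 0.333
```

Call:
arm_command --plan '[{"tx": 1,"ty": 0,"tz": 0,"ax": 0,"ay": 0,"az": 0},{"tx": 0,"ty": 0,"tz": 0,"ax": 0,"ay": 0,"az": 0}]'

```text
time: 7.7
position: [0.4718, -0.3181, 0.2005]
ee_rot: [[-0.0, 1.0, -0.016], [0.0, -0.016, -1.0], [-1.0, -0.0, -0.0]]
wrist_force: [0.3, 0.7, -2.2]
gripper_width: 0.335
```

Call:
arm_command --plan '[{"tx": 1,"ty": 0,"tz": 0,"ax": 0,"ay": 0,"az": 0},{"tx": 0,"ty": 0,"tz": 0,"ax": 0,"ay": 0,"az": 0}]'

```text
time: 7.9
position: [0.4719, -0.3183, 0.2003]
ee_rot: [[-0.0, 1.0, -0.016], [0.0, -0.016, -1.0], [-1.0, -0.0, -0.0]]
wrist_force: [-2.0, 1.5, 2.5]
gripper_width: 0.332
```

Contact with the tray floor is felt, so I release and rise.

Call:
arm_command --plan '[{"tx": 0,"ty": 0,"tz": 0,"ax": 0,"ay": 0,"az": 0},{"tx": 0,"ty": 0,"tz": 0,"ax": 0,"ay": 0,"az": 0},{"tx": 0,"ty": 0,"tz": 0,"ax": 0,"ay": 0,"az": 0},{"tx": -10,"ty": 0,"tz": 0,"ax": 0,"ay": 0,"az": 0},{"tx": -40,"ty": 0,"tz": 0,"ax": 0,"ay": 0,"az": 0}]' --claw -0.1

```text
time: 8.4
position: [0.4702, -0.3169, 0.2459]
ee_rot: [[-0.008, 1.0, -0.016], [0.006, -0.016, -1.0], [-1.0, -0.008, -0.006]]
wrist_force: [0.1, 0.3, 0.4]
gripper_width: 0.552
```

Call:
arm_command --plan '[{"tx": -45,"ty": 0,"tz": 0,"ax": 0,"ay": 0,"az": 0},{"tx": -45,"ty": 0,"tz": 0,"ax": 0,"ay": 0,"az": 0},{"tx": -40,"ty": 0,"tz": 0,"ax": 0,"ay": 0,"az": 0}]'

```text
time: 8.7
position: [0.4717, -0.3181, 0.3832]
ee_rot: [[0.002, 1.0, -0.016], [-0.002, -0.016, -1.0], [-1.0, 0.002, 0.002]]
wrist_force: [0.5, -0.7, -1.0]
gripper_width: 0.549
```

```bash
python3 - <<'E'
from h import *
im=vision.snapshot('scene')
cv2.imwrite('pics/s3.png',cv2.resize(im[120:290,170:430,::-1],None,fx=3,fy=3))
# clamp yaw -0.29, jaw along clamp x; TCP target above the stand
rows([.468,.3465,.36],-.29)
E
```

```text
t 8.75 P [ 0.473  -0.319   0.3915] w 0.552 F [ 1.9 -2.1  5.1] dist mm [ -5.  665.5 -31.5] rv [15.73  0.43 -0.73] rows 14
0 {'tx': 1.8, 'ty': -1.1, 'tz': -47.5, 'ax': 1.1, 'ay': 0.0, 'az': -0.1}
1 {'tx': 1.8, 'ty': -2.0, 'tz': -47.5, 'ax': 1.1, 'ay': 0.0, 'az': -0.1}
2 {'tx': 1.9, 'ty': -3.0, 'tz': -47.5, 'ax': 1.1, 'ay': 0.0, 'az': -0.1}
3 {'tx': 1.9, 'ty': -3.9, 'tz': -47.4, 'ax': 1.1, 'ay': 0.0, 'az': -0.1}
4 {'tx': 1.9, 'ty': -4.8, 'tz': -47.3, 'ax': 1.1, 'ay': 0.0, 'az': -0.1}
5 {'tx': 1.9, 'ty': -5.8, 'tz': -47.2, 'ax': 1.1, 'ay': 0.0, 'az': -0.1}
6 {'tx': 2.0, 'ty': -6.7, 'tz': -47.1, 'ax': 1.1, 'ay': 0.0, 'az': -0.1}
7 {'tx': 2.0, 'ty': -7.6, 'tz': -46.9, 'ax': 1.1, 'ay': 0.0, 'az': -0.1}
8 {'tx': 2.0, 'ty': -8.5, 'tz': -46.8, 'ax': 1.1, 'ay': 0.0, 'az': -0.1}
9 {'tx': 2.1, 'ty': -9.4, 'tz': -46.6, 'ax': 1.1, 'ay': 0.0, 'az': -0.1}
10 {'tx': 2.1, 'ty': -10.3, 'tz': -46.4, 'ax': 1.1, 'ay': 0.0, 'az': -0.1}
11 {'tx': 2.1, 'ty': -11.2, 'tz': -46.2, 'ax': 1.1, 'ay': 0.0, 'az': -0.1}
12 {'tx': 2.2, 'ty': -12.1, 'tz': -46.0, 'ax': 1.1, 'ay': 0.0, 'az': -0.1}
13 {'tx': 2.2, 'ty': -13.0, 'tz': -45.7, 'ax': 1.1, 'ay': 0.0, 'az': -0.1}
```

View pics/s3.png

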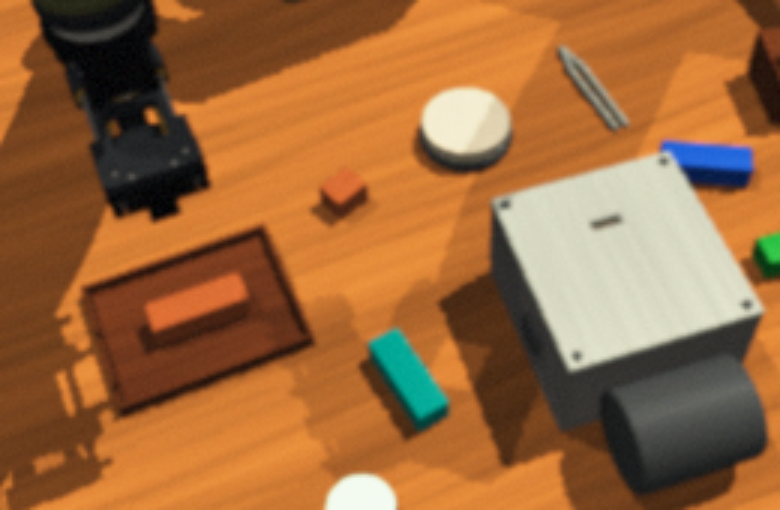

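The crop shows the bar lying flat in the tray at (197,300) with the window bare at (606,222). Moving to the stand.

Call:
arm_command --plan '[{"tx": 2,"ty": -1,"tz": -47,"ax": 1,"ay": 0,"az": 0},{"tx": 2,"ty": -2,"tz": -47,"ax": 1,"ay": 0,"az": 0},{"tx": 2,"ty": -3,"tz": -47,"ax": 1,"ay": 0,"az": 0},{"tx": 2,"ty": -4,"tz": -47,"ax": 1,"ay": 0,"az": 0},{"tx": 2,"ty": -5,"tz": -47,"ax": 1,"ay": 0,"az": 0}]'

```text
time: 9.25
position: [0.4682, -0.0809, 0.3703]
ee_rot: [[0.002, 0.995, -0.104], [-0.0, -0.104, -0.995], [-1.0, 0.002, 0.0]]
wrist_force: [0.2, 0.1, -0.7]
gripper_width: 0.549
```

Call:
arm_command --plan '[{"tx": 2,"ty": -6,"tz": -47,"ax": 1,"ay": 0,"az": 0},{"tx": 2,"ty": -7,"tz": -47,"ax": 1,"ay": 0,"az": 0},{"tx": 2,"ty": -8,"tz": -47,"ax": 1,"ay": 0,"az": 0},{"tx": 2,"ty": -9,"tz": -47,"ax": 1,"ay": 0,"az": 0},{"tx": 2,"ty": -9,"tz": -47,"ax": 1,"ay": 0,"az": 0}]'

```text
time: 9.75
position: [0.4617, 0.1575, 0.3605]
ee_rot: [[0.002, 0.982, -0.19], [0.0, -0.19, -0.982], [-1.0, 0.002, -0.001]]
wrist_force: [-0.1, 0.1, -0.4]
gripper_width: 0.549
```

Call:
arm_command --plan '[{"tx": 2,"ty": -10,"tz": -46,"ax": 1,"ay": 0,"az": 0},{"tx": 2,"ty": -11,"tz": -46,"ax": 1,"ay": 0,"az": 0},{"tx": 2,"ty": -12,"tz": -46,"ax": 1,"ay": 0,"az": 0},{"tx": 2,"ty": -13,"tz": -46,"ax": 1,"ay": 0,"az": 0},{"tx": 0,"ty": 0,"tz": 0,"ax": 0,"ay": 0,"az": 0}]'

```text
time: 10.25
position: [0.456, 0.3494, 0.3519]
ee_rot: [[0.0, 0.968, -0.252], [0.002, -0.252, -0.968], [-1.0, -0.0, -0.002]]
wrist_force: [-0.1, 0.1, -1.1]
gripper_width: 0.549
```

```bash
python3 - <<'E'
from h import *
rows([.468,.3465,.266],-.29)
Z={}
for n in("scene","top"):
    im=vision.snapshot(n); np.save(f"win_{n}.npy",im)
    # dark slot: weighted centroid of darkness near the expected pixel
    e=proj([.5972,.0240,.110],n)[0]; c,r=np.round(e).astype(int)
    g=im[r-8:r+9,c-9:c+10].astype(float).mean(2); print(n,e.round(1)); print(g.astype(int))
    print([(np.round(d["centre"],1),round(d["p"],2)) for d in vision.mark_of("window",n)][:2])
E
```

```text
t 10.25 P [0.456  0.3494 0.3519] w 0.549 F [-0.1  0.1 -1.1] dist mm [ 12.   -2.9 -85.9] rv [ 2.02 -0.09  0.02] rows 2
0 {'tx': 43.0, 'ty': 6.2, 'tz': -0.0, 'ax': 1.0, 'ay': -0.0, 'az': 0.0}
1 {'tx': 43.0, 'ty': 6.2, 'tz': -0.2, 'ax': 1.0, 'ay': -0.0, 'az': 0.0}
scene [371. 193.]
[[197 200 197 195 196 195 193 193 195 198 198 197 195 193 196 197 195 197
  197]
 [196 197 196 197 195 196 195 195 194 196 198 199 195 197 194 198 196 195
  196]
 [196 195 198 196 197 195 195 192 194 194 197 199 196 195 194 196 195 194
  197]
 [197 196 197 195 195 196 197 195 195 194 198 196 198 193 194 193 194 195
  196]
 [198 200 198 197 196 197 195 195 194 194 194 196 197 194 194 194 196 194
  197]
 [198 195 195 195 196 197 196 195 194 194 193 191 187 184 183 187 195 194
  197]
 [198 197 197 197 197 195 196 195 190 185 179 167 156 150 159 180 191 194
  195]
 [198 198 198 195 195 190 184 177 167 154 137 120 104 101 127 168 187 193
  194]
 [199 197 198 193 181 163 147 132 116 107  92  83  79  84 115 158 182 192
  197]
 [197 197 198 193 163 125  99  84  82  84  91 101 114 129 147 170 186 192
  192]
 [195 197 
[... 1379 characters left out ...]
22 213 184 154 138 127 122 123 115 107  95 100 138 198 223 228
  226]
 [223 224 222 219 213 212 207 201 191 188 184 176 163 161 171 215 227 227
  224]
 [224 224 224 226 228 228 226 226 225 224 226 224 221 220 218 225 227 226
  225]
 [226 224 222 227 229 229 226 227 227 226 230 230 229 229 227 225 228 227
  224]
 [226 223 224 227 226 227 226 225 225 224 227 226 227 225 226 224 227 227
  226]
 [225 221 223 227 227 228 224 224 223 225 223 225 227 226 227 226 227 229
  228]
 [224 227 223 226 228 228 224 224 223 226 228 225 227 225 226 227 228 225
  226]
 [224 223 223 228 229 227 223 226 222 226 226 224 225 225 226 228 227 226
  226]]
[(array([176.9, 271.6]), 0.82), (array([229.3, 156.2]), 0.43)]
```

Call:
arm_command --plan '[{"tx": 6,"ty": 12,"tz": 0,"ax": 2,"ay": 0,"az": 0},{"tx": 10,"ty": 0,"tz": 0,"ax": 0,"ay": 0,"az": 0},{"tx": 0,"ty": 0,"tz": 0,"ax": 0,"ay": 0,"az": 0}]'

```text
time: 10.75
position: [0.4687, 0.3407, 0.3335]
ee_rot: [[-0.003, 0.956, -0.293], [-0.002, -0.293, -0.956], [-1.0, -0.003, 0.003]]
wrist_force: [0.0, -0.0, -0.7]
gripper_width: 0.55
```

```bash
python3 - <<'E'
from h import *
rows([.468,.3465,.266],-.29)
for n in("scene","top"):
    im=np.load(f"win_{n}.npy"); c,r=np.round(proj([.5972,.0240,.110],n)[0]).astype(int)
    g=im[r-8:r+9,c-9:c+10].astype(float).mean(2); w=np.clip(np.median(g)-12-g,0,None)
    yy,xx=np.mgrid[r-8:r+9,c-9:c+10]; p=np.array([(w*xx).sum(),(w*yy).sum()])/w.sum()
    mu=np.cov(np.array([xx.ravel(),yy.ravel()]),aweights=w.ravel()); v=np.linalg.eigh(mu)[1][:,1]
    X=lambda q:minimize(lambda a:((proj([a[0],a[1],.108],n)[0]-q)**2).sum(),[.597,.024],method="Nelder-Mead",options=dict(xatol=1e-6,fatol=1e-8)).x
    d=X(p+4*v)-X(p-4*v); print(n,p.round(2),X(p).round(4),"yaw",round(np.arctan(-d[0]/d[1]),3))
    # model rendering check: rim rectangle drawn at the fitted polisher pose
E
```

```text
t 10.75 P [0.4687 0.3407 0.3335] w 0.55 F [ 0.  -0.  -0.7] dist mm [ -0.7   5.8 -67.5] rv [-0.4   0.16  0.15] rows 2
0 {'tx': 33.7, 'ty': -1.1, 'tz': -2.8, 'ax': -0.2, 'ay': 0.1, 'az': 0.1}
1 {'tx': 33.7, 'ty': -1.1, 'tz': -2.7, 'ax': -0.2, 'ay': 0.1, 'az': 0.1}
scene [371.69 193.55] [0.5983 0.0256] yaw -0.133
top [271.29 176.08] [0.5977 0.023 ] yaw -0.111
```

Call:
arm_command --plan '[{"tx": 30,"ty": -2,"tz": -5,"ax": 0,"ay": 0,"az": 0},{"tx": 25,"ty": 0,"tz": 0,"ax": 0,"ay": 0,"az": 0},{"tx": 12,"ty": 0,"tz": 0,"ax": 0,"ay": 0,"az": 0},{"tx": 0,"ty": 0,"tz": 0,"ax": 0,"ay": 0,"az": 0},{"tx": 0,"ty": 0,"tz": 0,"ax": 0,"ay": 0,"az": 0}]'

```text
time: 11.25
position: [0.4684, 0.3474, 0.2694]
ee_rot: [[0.001, 0.957, -0.291], [0.0, -0.291, -0.957], [-1.0, 0.0, -0.0]]
wrist_force: [-0.7, -0.1, 0.1]
gripper_width: 0.554
```

```bash
python3 -c "
from h import *
rows([.468,.3465,.266],-.29)
cv2.imwrite('pics/s4.png',cv2.resize(vision.snapshot('scene')[80:180,380:500,::-1],None,fx=5,fy=5))"
```

```text
t 11.25 P [0.4684 0.3474 0.2694] w 0.554 F [-0.7 -0.1  0.1] dist mm [-0.4 -0.9 -3.4] rv [-0.29 -0.03 -0.02] rows 1
0 {'tx': 3.4, 'ty': -0.1, 'tz': 1.0, 'ax': -0.3, 'ay': -0.0, 'az': -0.0}
```

View pics/s4.png

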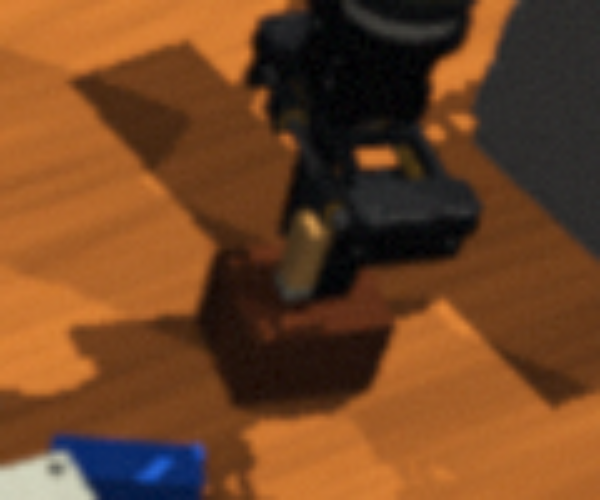

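```bash
python3 - <<'E'
from h import *
f=lambda X:((proj(X,'scene')-[380,80])*5).round(0).tolist()
p=[.468,.3465,-.29]
print("handle top/bottom corners",f(place(BOX["clamp"][1],p)))
R=rot(-.291)
for s in(-1,1):
    for dz in (.19,.16): print(s,dz,f(np.array([[.4684,.3474,.2694]])+ (R@[dz,s*.026,0])))
Z=np.load("masks.npz"); m={n:Z["clamp_"+n] for n in("top","scene")}
for cams in (("top","scene"),("top",),("scene",)): print(cams,*[np.round(v,4) for v in fit(BOX["clamp"],{n:m[n] for n in cams},[.468,.3465,-.29])])
E
```

```text
handle top/bottom corners [[270.0, 265.0], [288.0, 208.0], [323.0, 259.0], [343.0, 202.0], [282.0, 290.0], [301.0, 233.0], [335.0, 284.0], [356.0, 227.0]]
-1 0.19 [[295.0, 232.0]]
-1 0.16 [[307.0, 195.0]]
1 0.19 [[323.0, 291.0]]
1 0.16 [[336.0, 255.0]]
('top', 'scene') [ 0.4689  0.3451 -0.3222] 0.26
('top',) [ 0.4688  0.3451 -0.2997] 0.0892
('scene',) [0.4705 0.3449 0.1578] 0.1193
```

The crop shows the handle at (303,252) between the far and near fingers, which agrees with its projected corners (270–356, 202–290). I'll close.

Call:
arm_command --plan '[{"tx": 3,"ty": 0,"tz": 1,"ax": 0,"ay": 0,"az": 0},{"tx": 0,"ty": 0,"tz": 0,"ax": 0,"ay": 0,"az": 0},{"tx": 0,"ty": 0,"tz": 0,"ax": 0,"ay": 0,"az": 0},{"tx": 0,"ty": 0,"tz": 0,"ax": 0,"ay": 0,"az": 0},{"tx": 0,"ty": 0,"tz": 0,"ax": 0,"ay": 0,"az": 0}]' --claw 1 --squeeze 30

```text
time: 11.8
position: [0.4678, 0.3466, 0.266]
ee_rot: [[0.0, 0.957, -0.291], [0.0, -0.291, -0.957], [-1.0, 0.0, -0.0]]
wrist_force: [-0.0, -0.1, 0.2]
gripper_width: 0.229
```

Call:
arm_command --plan '[{"tx": 0,"ty": 0,"tz": 0,"ax": 0,"ay": 0,"az": 0},{"tx": 0,"ty": 0,"tz": 0,"ax": 0,"ay": 0,"az": 0},{"tx": 0,"ty": 0,"tz": 0,"ax": 0,"ay": 0,"az": 0}]'

```text
time: 12.1
position: [0.4678, 0.3466, 0.2661]
ee_rot: [[0.0, 0.957, -0.291], [0.0, -0.291, -0.957], [-1.0, 0.0, -0.0]]
wrist_force: [-0.5, -0.2, 2.3]
gripper_width: 0.233
```

Call:
arm_command --plan '[{"tx": -10,"ty": 0,"tz": 0,"ax": 0,"ay": 0,"az": 0},{"tx": -20,"ty": 0,"tz": 0,"ax": 0,"ay": 0,"az": 0},{"tx": -25,"ty": 0,"tz": 0,"ax": 0,"ay": 0,"az": 0},{"tx": -25,"ty": 0,"tz": 0,"ax": 0,"ay": 0,"az": 0},{"tx": -25,"ty": 0,"tz": 0,"ax": 0,"ay": 0,"az": 0}]'

```text
time: 12.6
position: [0.4676, 0.3464, 0.3719]
ee_rot: [[-0.0, 0.957, -0.291], [-0.0, -0.291, -0.957], [-1.0, -0.0, 0.0]]
wrist_force: [0.7, -0.1, -0.9]
gripper_width: 0.233
```

Call:
arm_command --plan '[{"tx": -25,"ty": 0,"tz": 0,"ax": 0,"ay": 0,"az": 0},{"tx": -10,"ty": 0,"tz": 0,"ax": 0,"ay": 0,"az": 0},{"tx": 0,"ty": 0,"tz": 0,"ax": 0,"ay": 0,"az": 0}]'

```text
time: 12.9
position: [0.468, 0.3467, 0.4078]
ee_rot: [[0.003, 0.957, -0.291], [0.002, -0.291, -0.957], [-1.0, 0.003, -0.003]]
wrist_force: [0.1, 0.2, -1.5]
gripper_width: 0.229
```

```bash
python3 -c "
from h import *
rows([.5978,.0242,.40],-.113,step=40)
vision.snapshot('scene');print(vision.mark_of('blank_tip','scene')[:2])"
```

```text
t 12.9 P [0.468  0.3467 0.4078] w 0.229 F [ 0.1  0.2 -1.5] dist mm [ 129.8 -322.5   -7.8] rv [-10.42  -0.14  -0.16] rows 9
0 {'tx': 0.9, 'ty': 24.2, 'tz': 30.1, 'ax': -1.2, 'ay': -0.0, 'az': -0.0}
1 {'tx': 0.9, 'ty': 23.6, 'tz': 30.6, 'ax': -1.2, 'ay': -0.0, 'az': -0.0}
2 {'tx': 0.9, 'ty': 23.0, 'tz': 31.0, 'ax': -1.2, 'ay': -0.0, 'az': -0.0}
3 {'tx': 0.9, 'ty': 22.3, 'tz': 31.5, 'ax': -1.2, 'ay': -0.0, 'az': -0.0}
4 {'tx': 0.9, 'ty': 21.7, 'tz': 31.9, 'ax': -1.2, 'ay': -0.0, 'az': -0.0}
5 {'tx': 0.9, 'ty': 21.0, 'tz': 32.4, 'ax': -1.2, 'ay': -0.0, 'az': -0.0}
6 {'tx': 0.9, 'ty': 20.4, 'tz': 32.8, 'ax': -1.2, 'ay': -0.0, 'az': -0.0}
7 {'tx': 0.9, 'ty': 19.7, 'tz': 33.2, 'ax': -1.2, 'ay': -0.0, 'az': -0.0}
8 {'tx': 0.9, 'ty': 19.1, 'tz': 33.6, 'ax': -1.2, 'ay': -0.0, 'az': -0.0}
[{'centre': [114.3, 444.5], 'p': 0.66}]
```

Call:
arm_command --plan '[{"tx": 0,"ty": 24,"tz": 30,"ax": -1.2,"ay": 0,"az": 0},{"tx": 0,"ty": 24,"tz": 31,"ax": -1.2,"ay": 0,"az": 0},{"tx": 0,"ty": 23,"tz": 31,"ax": -1.2,"ay": 0,"az": 0},{"tx": 0,"ty": 22,"tz": 32,"ax": -1.2,"ay": 0,"az": 0},{"tx": 0,"ty": 22,"tz": 32,"ax": -1.2,"ay": 0,"az": 0}]'

```text
time: 13.5
position: [0.54, 0.1651, 0.4033]
ee_rot: [[-0.004, 0.982, -0.188], [-0.001, -0.188, -0.982], [-1.0, -0.003, 0.001]]
wrist_force: [0.2, -1.5, -0.6]
gripper_width: 0.233
```

Call:
arm_command --plan '[{"tx": 0,"ty": 21,"tz": 32,"ax": -1.2,"ay": 0,"az": 0},{"tx": 0,"ty": 20,"tz": 33,"ax": -1.1,"ay": 0,"az": 0},{"tx": 0,"ty": 20,"tz": 33,"ax": -1.1,"ay": 0,"az": 0},{"tx": 0,"ty": 19,"tz": 33,"ax": -1,"ay": 0,"az": 0},{"tx": 0,"ty": 0,"tz": 0,"ax": 0,"ay": 0,"az": 0}]'

```text
time: 14.0
position: [0.599, 0.021, 0.4031]
ee_rot: [[-0.004, 0.993, -0.118], [-0.001, -0.118, -0.993], [-1.0, -0.003, 0.002]]
wrist_force: [-0.4, 0.5, -1.4]
gripper_width: 0.226
```

Call:
arm_command --plan '[{"tx": 10,"ty": 0,"tz": 0,"ax": 0,"ay": 0,"az": 0},{"tx": 0,"ty": 0,"tz": 0,"ax": 0,"ay": 0,"az": 0},{"tx": 0,"ty": 0,"tz": 0,"ax": 0,"ay": 0,"az": 0}]'

```text
time: 14.3
position: [0.5976, 0.0256, 0.3942]
ee_rot: [[-0.003, 0.994, -0.112], [0.0, -0.112, -0.994], [-1.0, -0.003, -0.0]]
wrist_force: [-0.4, -0.0, -0.5]
gripper_width: 0.231
```

```bash
cat > tip.py <<'E'
from h import *
rows([.5978,.0242,.384],-.113,step=40)
s=bot.state(); R=np.array(s["ee_rot"]); P=np.array(s["position"])
tip=P+R@[.254,0,0]; print("nominal tip",tip.round(4))
for n in("scene","top"):
    im=vision.snapshot(n)
    if n=="scene": cv2.imwrite('pics/s5.png',cv2.resize(im[130:250,300:440,::-1],None,fx=5,fy=5))
    print(n,"pred tip",proj(tip,n).round(1),"window",proj([.5978,.0242,.11],n).round(1))
    for d in vision.mark_of("blank_tip",n)[:2]: print("  tip",np.round(d["centre"][::-1],1),round(d["p"],2))
E
python3 tip.py
```

```text
t 14.3 P [0.5976 0.0256 0.3942] w 0.231 F [-0.4 -0.  -0.5] dist mm [  0.2  -1.4 -10.2] rv [ 0.07 -0.    0.16] rows 1
0 {'tx': 10.2, 'ty': 0.3, 'tz': 1.4, 'ax': 0.1, 'ay': -0.0, 'az': 0.2}
nominal tip [0.597  0.0257 0.1402]
scene pred tip [[372.8 185.5]] window [[371.2 193.1]]
  tip [372.5 186.3] 0.69
top pred tip [[269.  173.9]] window [[270.8 175.9]]
  tip [178.1 145.7] 0.55
```

View pics/s5.png

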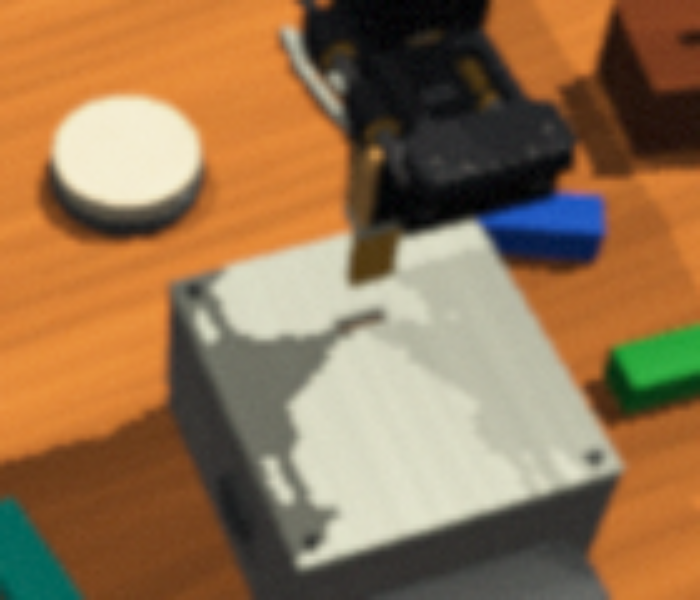

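The crop shows the blank's lower edge at about (371,279) and the slot at (360,320), with the blank hanging upright. I'll lower it closer and fit blank and slot in the same picture.

Call:
arm_command --plan '[{"tx": 10,"ty": 0,"tz": 1,"ax": 0,"ay": 0,"az": 0},{"tx": 8,"ty": 0,"tz": 0,"ax": 0,"ay": 0,"az": 0},{"tx": 0,"ty": 0,"tz": 0,"ax": 0,"ay": 0,"az": 0},{"tx": 0,"ty": 0,"tz": 0,"ax": 0,"ay": 0,"az": 0}]'

```text
time: 14.9
position: [0.598, 0.0235, 0.3769]
ee_rot: [[-0.001, 0.994, -0.113], [0.0, -0.113, -0.994], [-1.0, -0.001, 0.0]]
wrist_force: [-0.5, 0.1, -1.2]
gripper_width: 0.232
```

```bash
cat > fine.py <<'E'
from h import *
rows([.5978,.0242,.362],-.113,step=40)
s=bot.state(); R=np.array(s["ee_rot"]); P=np.array(s["position"]); tip=P+R@[.254,0,0]; print("nominal tip",tip.round(4))
im=vision.snapshot("scene").astype(int); np.save("fine.npy",im)
r,g,b=im[...,0],im[...,1],im[...,2]
u=proj(tip+[0,0,.022],"scene")[0].round().astype(int)
m=np.zeros(r.shape,bool); sl=np.s_[u[1]-18:u[1]+18,u[0]-12:u[0]+13]
m[sl]=((r-b)>25)[sl]; print("brass px",m.sum(),"box",np.argwhere(m).min(0),np.argwhere(m).max(0),"pred tip",proj(tip,"scene").round(1),"ferr",proj(tip+[0,0,.048],"scene").round(1))
c0=u[0]-12; print((r-b)[u[1]-16:u[1]+18,u[0]-12:u[0]+13])
E
python3 fine.py
```

```text
t 14.9 P [0.598  0.0235 0.3769] w 0.232 F [-0.5  0.1 -1.2] dist mm [ -0.2   0.7 -14.9] rv [-0.02  0.    0.08] rows 1
0 {'tx': 14.9, 'ty': -0.2, 'tz': -0.7, 'ax': -0.0, 'ay': 0.0, 'az': 0.1}
nominal tip [0.5976 0.0235 0.1229]
brass px 297 box [167 360] [195 378] pred tip [[371.5 190.1]] ferr [[373.5 178.2]]
[[164 162 160 158 157 156 153 133  95  59  52  57  63  59  38   8   1   1
    2  -1  -2   0  -2  -1  -1]
 [159 158 157 156 158 156 160 132  87  62  55  55  56  44  25   1  -3   2
    2   0  -2  -2  -4   1  -1]
 [156 157 157 161 160 165 161 137  86  57  57  57  54  39  12  -6  -1   3
    3   0  -1  -3   0   0   0]
 [159 162 165 167 169 169 167 139  88  57  57  58  55  37  14  -1  -2  -1
    2   3  -6  -1  -3  -1   1]
 [163 168 170 167 172 171 171 141  84  55  55  56  55  38  12   2  -2  -4
    1   1  -1  -2  -4  -4  -2]
 [171 170 171 172 167 170 168 134  76  53  55  54  49  30   9  -2  -3  -4
   -1   0  -4  -4  -4  -2  -4]
 [173 172 170 172 170 172 163 125  68  54  58  55  45  25   4  -2  -2  -2
   -4   0   2  -3  -3  -4  -4]
 [168 169 167 166 163 157 140 100  58  52  59  57  44  18
[... 2078 characters left out ...]
22  24  20  20  21  20  20  19  17  18
   19  19  21  19  20  19  18]
 [ 13  14  10  13  12  13  14  18  19  20  21  19  20  20  20  18  20  19
   22  18  19  18  21  20  20]
 [ 12  12  12  11  12  11  12  19  18  22  22  22  22  21  22  20  20  21
   21  17  19  21  18  22  21]
 [ 11  13  13  13  13  11  13  14  23  23  19  22  24  21  22  21  20  20
   20  19  22  19  18  18  18]
 [ 12  11  12  10  12  15  13  17  22  23  21  19  21  21  23  19  21  19
   22  21  21  22  19  18  20]
 [ 12  11  12  13  10  13  14  21  22  21  21  20  22  23  21  22  22  20
   21  21  20  20  20  20  19]
 [ 12  12  10  15  16  18  21  22  24  22  20  22  21  22  20  21  21  21
   20  21  21  22  18  19  19]]
```

The brass in the picture (axis at column 372.9, row 185, bottom edge about row 190.5) agrees with the predicted tip to under 1 mm. The slot, averaged over both cameras, is at about (0.598, 0.0247). I'll trim y by 1 mm and lower in small steps, watching the force.

Call:
arm_command --plan '[{"tx": 3,"ty": 0,"tz": -1,"ax": 0,"ay": 0,"az": 0},{"tx": 4,"ty": 0,"tz": 0,"ax": 0,"ay": 0,"az": 0},{"tx": 3,"ty": 0,"tz": 0,"ax": 0,"ay": 0,"az": 0},{"tx": 0,"ty": 0,"tz": 0,"ax": 0,"ay": 0,"az": 0}]'

```text
time: 15.35
position: [0.5981, 0.0245, 0.3669]
ee_rot: [[-0.001, 0.994, -0.113], [0.0, -0.113, -0.994], [-1.0, -0.001, 0.0]]
wrist_force: [-0.2, 0.8, -1.3]
gripper_width: 0.231
```

Call:
arm_command --plan '[{"tx": 2,"ty": 0,"tz": 0,"ax": 0,"ay": 0,"az": 0},{"tx": 0,"ty": 0,"tz": 0,"ax": 0,"ay": 0,"az": 0}]'

```text
time: 15.55
position: [0.5982, 0.0245, 0.3655]
ee_rot: [[-0.0, 0.994, -0.113], [0.0, -0.113, -0.994], [-1.0, -0.0, 0.0]]
wrist_force: [-0.9, 0.5, -1.2]
gripper_width: 0.229
```

Call:
arm_command --plan '[{"tx": 2,"ty": 0,"tz": 0,"ax": 0,"ay": 0,"az": 0},{"tx": 0,"ty": 0,"tz": 0,"ax": 0,"ay": 0,"az": 0}]'

```text
time: 15.75
position: [0.5982, 0.0245, 0.3635]
ee_rot: [[-0.0, 0.994, -0.113], [0.0, -0.113, -0.994], [-1.0, -0.0, 0.0]]
wrist_force: [0.0, -0.4, -1.8]
gripper_width: 0.229
```

Call:
arm_command --plan '[{"tx": 1.5,"ty": 0,"tz": 0,"ax": 0,"ay": 0,"az": 0},{"tx": 0,"ty": 0,"tz": 0,"ax": 0,"ay": 0,"az": 0}]'

```text
time: 15.95
position: [0.5982, 0.0246, 0.3621]
ee_rot: [[-0.0, 0.994, -0.113], [0.0, -0.113, -0.994], [-1.0, -0.0, -0.0]]
wrist_force: [0.2, 0.1, -0.9]
gripper_width: 0.231
```

Call:
arm_command --plan '[{"tx": 1.5,"ty": 0,"tz": 0,"ax": 0,"ay": 0,"az": 0},{"tx": 0,"ty": 0,"tz": 0,"ax": 0,"ay": 0,"az": 0}]'

```text
time: 16.15
position: [0.5982, 0.0245, 0.3605]
ee_rot: [[-0.0, 0.994, -0.113], [0.0, -0.113, -0.994], [-1.0, -0.0, 0.0]]
wrist_force: [0.1, -0.7, -0.8]
gripper_width: 0.229
```

Call:
arm_command --plan '[{"tx": 1,"ty": 0,"tz": 0,"ax": 0,"ay": 0,"az": 0},{"tx": 0,"ty": 0,"tz": 0,"ax": 0,"ay": 0,"az": 0}]'

```text
time: 16.35
position: [0.5982, 0.0245, 0.3596]
ee_rot: [[-0.0, 0.994, -0.113], [0.0, -0.113, -0.994], [-1.0, -0.0, 0.0]]
wrist_force: [-0.7, 0.2, -1.2]
gripper_width: 0.23
```

No contact with the tip 4 mm below the plate's face, so it has entered. Continuing in small steps.

Call:
arm_command --plan '[{"tx": 1.5,"ty": 0,"tz": 0,"ax": 0,"ay": 0,"az": 0},{"tx": 0,"ty": 0,"tz": 0,"ax": 0,"ay": 0,"az": 0}]'

```text
time: 16.55
position: [0.5982, 0.0245, 0.358]
ee_rot: [[-0.0, 0.994, -0.113], [0.0, -0.113, -0.994], [-1.0, -0.0, -0.0]]
wrist_force: [-0.2, 0.1, -0.9]
gripper_width: 0.233
```

Call:
arm_command --plan '[{"tx": 1.5,"ty": 0,"tz": 0,"ax": 0,"ay": 0,"az": 0},{"tx": 0,"ty": 0,"tz": 0,"ax": 0,"ay": 0,"az": 0}]'

```text
time: 16.75
position: [0.5982, 0.0245, 0.3565]
ee_rot: [[-0.0, 0.994, -0.113], [-0.0, -0.113, -0.994], [-1.0, -0.0, 0.0]]
wrist_force: [0.1, -0.1, -0.2]
gripper_width: 0.229
```

Call:
arm_command --plan '[{"tx": 2,"ty": 0,"tz": 0,"ax": 0,"ay": 0,"az": 0},{"tx": 0,"ty": 0,"tz": 0,"ax": 0,"ay": 0,"az": 0}]'

```text
time: 16.95
position: [0.5981, 0.0245, 0.3544]
ee_rot: [[-0.001, 0.994, -0.113], [0.0, -0.113, -0.994], [-1.0, -0.001, 0.0]]
wrist_force: [0.3, 0.7, -0.6]
gripper_width: 0.226
```

Call:
arm_command --plan '[{"tx": 2,"ty": 0,"tz": 0,"ax": 0,"ay": 0,"az": 0},{"tx": 2,"ty": 0,"tz": 0,"ax": 0,"ay": 0,"az": 0},{"tx": 0,"ty": 0,"tz": 0,"ax": 0,"ay": 0,"az": 0}]'

```text
time: 17.25
position: [0.5981, 0.0245, 0.3503]
ee_rot: [[-0.001, 0.994, -0.113], [0.0, -0.113, -0.994], [-1.0, -0.001, 0.0]]
wrist_force: [0.2, 1.3, -0.7]
gripper_width: 0.232
```

Call:
arm_command --plan '[{"tx": 2,"ty": 0,"tz": 0,"ax": 0,"ay": 0,"az": 0},{"tx": 2,"ty": 0,"tz": 0,"ax": 0,"ay": 0,"az": 0},{"tx": 0,"ty": 0,"tz": 0,"ax": 0,"ay": 0,"az": 0}]'

```text
time: 17.55
position: [0.5981, 0.0245, 0.3463]
ee_rot: [[-0.001, 0.994, -0.113], [0.0, -0.113, -0.994], [-1.0, -0.001, 0.0]]
wrist_force: [0.2, 0.3, -0.5]
gripper_width: 0.226
```

```bash
python3 -c "
from h import *
rows([.5982,.0245,.328],-.113,step=40); print(bot.state()['torque'])"
```

```text
t 17.55 P [0.5981 0.0245 0.3463] w 0.226 F [ 0.2  0.3 -0.5] dist mm [  0.1  -0.  -18.3] rv [-0.02  0.    0.04] rows 1
0 {'tx': 18.3, 'ty': 0.1, 'tz': 0.0, 'ax': -0.0, 'ay': 0.0, 'az': 0.0}
[-0.02054966 -0.09940812  0.06300467]
```

Free running at 18 mm in. About 18 mm remain.

Call:
arm_command --plan '[{"tx": 2,"ty": 0,"tz": 0,"ax": 0,"ay": 0,"az": 0},{"tx": 2,"ty": 0,"tz": 0,"ax": 0,"ay": 0,"az": 0},{"tx": 2,"ty": 0,"tz": 0,"ax": 0,"ay": 0,"az": 0},{"tx": 0,"ty": 0,"tz": 0,"ax": 0,"ay": 0,"az": 0}]'

```text
time: 17.95
position: [0.5981, 0.0245, 0.3403]
ee_rot: [[-0.001, 0.994, -0.113], [0.0, -0.113, -0.994], [-1.0, -0.001, 0.0]]
wrist_force: [-0.2, -0.4, -1.8]
gripper_width: 0.23
```

Call:
arm_command --plan '[{"tx": 2,"ty": 0,"tz": 0,"ax": 0,"ay": 0,"az": 0},{"tx": 2,"ty": 0,"tz": 0,"ax": 0,"ay": 0,"az": 0},{"tx": 2,"ty": 0,"tz": 0,"ax": 0,"ay": 0,"az": 0},{"tx": 0,"ty": 0,"tz": 0,"ax": 0,"ay": 0,"az": 0}]'

```text
time: 18.35
position: [0.5981, 0.0246, 0.3343]
ee_rot: [[-0.001, 0.994, -0.113], [0.0, -0.113, -0.994], [-1.0, -0.001, 0.0]]
wrist_force: [0.4, -0.3, -1.7]
gripper_width: 0.227
```

Call:
arm_command --plan '[{"tx": 2,"ty": 0,"tz": 0,"ax": 0,"ay": 0,"az": 0},{"tx": 2,"ty": 0,"tz": 0,"ax": 0,"ay": 0,"az": 0},{"tx": 2,"ty": 0,"tz": 0,"ax": 0,"ay": 0,"az": 0},{"tx": 0,"ty": 0,"tz": 0,"ax": 0,"ay": 0,"az": 0}]'

```text
time: 18.75
position: [0.5981, 0.0245, 0.3283]
ee_rot: [[-0.001, 0.994, -0.113], [0.0, -0.113, -0.994], [-1.0, -0.001, 0.0]]
wrist_force: [-0.3, 0.2, -1.4]
gripper_width: 0.228
```

```bash
python3 -c "
from h import *
rows([.5982,.0245,.328],-.113,step=40)
im=vision.snapshot('scene')
cv2.imwrite('pics/s6.png',cv2.resize(im[110:280,200:460,::-1],None,fx=3,fy=3))
print(bot.state()['torque'])"
```

```text
t 18.75 P [0.5981 0.0245 0.3283] w 0.228 F [-0.3  0.2 -1.4] dist mm [ 0.1 -0.  -0.3] rv [-0.02  0.    0.05] rows 1
0 {'tx': 0.3, 'ty': 0.1, 'tz': 0.0, 'ax': -0.0, 'ay': 0.0, 'az': 0.0}
[-0.02412528 -0.02237124 -0.001749  ]
```

View pics/s6.png

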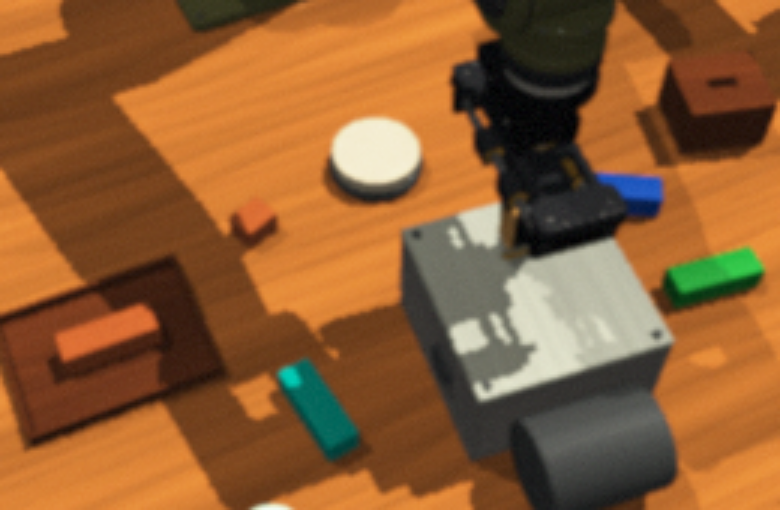

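The picture shows the bar flat in the tray at (107,335), the stand empty at (720,85), and the clamp upright over the window with only a short length of brass showing at (513,252). There is no contact force, so I hand in.

```bash
python3 -c "
from station import bot
print(bot.finish_job())"
```

```text
the job is handed in; nothing more can be done
None
```

The job is handed in, at about 18.8 s of the 59 s allowed. I set the terracotta bar down in the tray under force contact. Then I took the clamp from the stand by its handle and lowered its blank through the window, still held in the gripper.

Last checks:
- **Depth:** about 36 mm of the 48 mm blank is inside (roughly 74%), worked out from the arm's position. The ferrule is about 12 mm above the guard plate.
- **Wedging:** no contact force showed on the way in. Readings at the end were about the clamp's own weight (around 1.5 N) with almost no moment.
- **Final picture:** the bar lies flat in the tray, the clamp is upright in the window, and the bystanders in view are where they were. The hammer and pliers were outside the last crop.

One disagreement: the blank-tip network gave a wrong location in the top camera, where the gripper hid the tip. I used the scene camera and the arm's position instead, and those two agreed to about 1 mm. The first three move calls were refused for missing fields, and nothing moved.

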